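# Pack the quality-control tray

## Robot

A 6-joint arm with a two-finger parallel gripper is mounted at the origin on a cart in front of the work surface, level with it; the furniture and walls round the work are solid. World frame = base frame: x ahead of the robot, y to its left, z up, the work surface at z = 0. Lengths are in m, angles in rad, forces in N, time in s.
With the tool pointing down it reaches from about 0.375 to 0.975 m from the base axis. Payload 3.8 kg.
Tool frame: the origin (TCP) lies between the finger pads; the fingertips stand 11 mm ahead of it and the grasp point (between the pads) lies 8 mm behind it (env.tips_ahead is the distance from the TCP to the fingertips, in m); z points along the fingers, y is the line along which they close (so a half turn about z gives the same grasp; the last joint's range is limited). The gripper opens to 85 mm and grips with 20 to 120 N. Pads are 22 mm wide; open, the fingers measure 114 mm over their backs; the gripper's body (76 mm by 85 mm) begins 54 mm behind the grasp point. The pads swing forward as they close: fully open they stand 13 mm farther back than shut.
Start: joints at [-1.382, 0.264, 1.604, -0, 1.274, -0.037], TCP at [0.151, -0.658, 0.242] pointing down, gripper open.
Joint ranges: [-2.63, 2.63], [-0.94, 2.18], [0.31, 2.57], [-1.31, 4.45], [0, 2.66], [-2.55, 2.55]. Speed limits (rad/s): [2.57, 2.57, 3.14, 3.14, 3.14, 3.14].

## Interface

Orientations are given as a unit quaternion [x, y, z, w].
In Python, from workcell import env gives the robot as it stands. The module is installed in compiled form; this text tells all that it offers.
- The arm moves only by the tool servo_tool, never from a script. Its argument "plan" is text: rows parted by semicolons, each of 7 numbers parted by spaces: the closure, from 0 (fully open) to 1 (shut), then the shift along the world's x, y, z in units of 50 mm (1.0 is 50 mm), then the turn, a rotation vector about the world's x, y, z in units of 6 degrees (1.0 is 6 degrees). In form: grip x y z rx ry rz; .... A call has 1 to 12 rows; each row is the pose to reach, as a shift and turn from the pose commanded when the call began; what a row does not reach only later rows make up. A row lasts 1/8 s, in which the tool goes at most 62.5 mm and 10.7 degrees, less where a joint would pass 70% of its speed; a pose out of reach is approached as far as the arm can. A call with a gripper value outside its range is refused whole. The fingers move at their own pace and stop on an object; "squeeze" is the grip in N (left out, the last holds). Time passes only in rows, so rows that repeat a pose let the fingers close. It gives the time, the measured TCP pose, the force, the opening and the grip force at its end, in the units of the state.
- env.read_state(): the state, without advancing time (a new reading comes with each control period).
- env.get_image(name): name is "scene" or "side" or "wrist"; returns a dict with "pixels" (420x560x3 uint8, red, green, blue), "fx", "fy", "cx", "cy" (pixels), "rvec" (rotation vector, rad) and "tvec" (3), from world to camera coordinates, as OpenCV has them. Camera axes: x right, y down, z forward; pixel columns grow to the right and rows downward; lengths in m; the calibration is good to about 2 mm. A picture is of the moment at which its call begins. There is no depth.
- env.job_done(): hands the job in; it is judged then, once.
The state is a dict: "time": time; "joint_positions": joint angles; "joint_vel": joint speeds; "joint_efforts": joint torques, N m; "position": TCP position; "ee_rot": TCP orientation; "wrist_force": force on the tool from outside, world axes, zero at the start; "ft_torque": the same for the moment, N m; "finger_gap": opening from 0.0 (shut) to 1.0 (fully open); "grip_force": force on a finger pad.
Only numpy, scipy, OpenCV 4.12 (cv2) and the standard library are available. Lean on these libraries where they do the work, as an engineer would, in place of code of your own. Each camera call takes 0.05 s, during which the arm holds its last target. There are 200 camera calls.

## Task

Pack the control tray for the next analyser check: the two control vials that stand on the bench go upright into two wells of the four-well insert, the label roll flat into the round recess and the timer, face up, squarely into the square recess, each right down on the floor of its place. Do not let a vial tip over on the way, and leave the packing tape, the patient's sample tube and the used vial in the kidney dish where they are.

Things in the scene. Friction and masses are not known exactly. Their poses are not given: they have to be found in the camera images.
- vial_a: control blood vial to pack: short, wide glass vial with a ribbed screw cap, standing on the bench. 52 high; glass body 24 diameter up to 39, cap 20 diameter above. Origin at the centre of its underside, z up its axis
- vial_b: second control blood vial to pack, the same size and shape as vial_a and standing on the bench; the two are interchangeable
- label_roll: roll of white bar code labels to pack: 62 diameter, 36 high, lying flat, with a 20 core hole. Origin at the centre of its underside, z up
- timer: white laboratory timer to pack, display and keys up: 58 (its x) x 62 (its y), straight sides about 17 high, 20 with the keys. Origin at the centre of its underside, z up
- vial_block: insert for the vials: grey plastic block 88 x 88 x 30, fixed in a steel tray, with four round wells, 36 diameter and 22 deep (well floor 8 above the origin), centres at x = +-20.5, y = +-20.5 in its frame, 41 apart along the sides and 58 across the diagonal. Origin at the centre of its underside, z up
- roll_cup: insert for the label roll: grey plastic block 88 x 88 x 18, fixed in the same tray, with one large round recess, 76 diameter, 10 deep (recess floor 8 above the origin). Origin at the centre of its underside, z up. The shallow steel tray, 102 x 280, rim 13 and floor 3 above the bench, holds the three inserts in one row, 90 apart along their y, in an order that differs each time
- timer_dock: insert for the timer: grey plastic block 88 x 88 x 15, fixed in the same tray, with one nearly square recess, 70 (its x) x 74 (its y), 7 deep (recess floor 8 above the origin). Origin at the centre of its underside, z up. The timer goes in with its sides parallel to the recess, either way round
- tape_roll: look-alike that stays: brown packing tape roll, 96 diameter, 48 high, bigger than the label roll and with a wide hole. Flat on the bench between the tray and the analyser, a tall machine at the right rear whose overhanging head (170 to 360 above the bench) has its near left corner at about x 0.66 m, y 0.15 m. Origin at the centre of its underside
- sample_tube: look-alike that stays: a patient's capped sample tube, slim (13 body, 16 cap) and 78 long, lying on the bench behind the tray. Origin at the centre of its round end, z along the tube to the cap
- spent_vial: look-alike that stays: a used control vial, same shape as the two to pack, standing in the steel kidney dish (114 x 251, 34 high) for discard, left of the tray. Origin at the centre of its underside
Things that resemble listed ones, but are neither listed nor needed, are in the scene too. Leave any yellow look-alike of the vial_a alone.

How it is judged:
By the outcome, as a careful person would: the job done as asked, in the order asked, and still so for the second after the job is handed in, with the robot touching nothing.
It also fails if it takes over 106 s, if anything falls off the work surface, if the arm or the gripper's body presses on something with over 40 N, if the wrist force passes 120 N, or if a joint passes its speed limit or range.

## Working session

There is one attempt and no reset: what is moved stays moved. The work goes in short steps, Python scripts to look and compute and a tool call to move; the robot and the scene stay as the last step left them, time stands still between calls to the robot, and variables do not carry over. Pictures are saved under pics/ and viewed, at most 14 in all, crops included, and the job is handed in when it is done.

Besides the shell and the picture viewer there is one more tool, called after ">>>" as a command line: name --argument value ..., lists and objects as JSON in quotes. servo_tool: Moves the arm, as the interface text tells. Its arguments: {"type":"object","properties":{"plan":{"type":"string"},"squeeze":{"type":"number"}},"required":["plan"]}

```bash
mkdir -p pics; cat > h.py <<'E'
import numpy as np, cv2, pickle
from workcell import env
def snap(name,fn):
    im=env.get_image(name); pickle.dump(im,open(f'pics/{fn}.pkl','wb'))
    cv2.imwrite(f'pics/{fn}.png',im['pixels'][:,:,::-1]); return im
def load(fn): return pickle.load(open(f'pics/{fn}.pkl','rb'))
def ray(im,u,v,z):
    R=cv2.Rodrigues(np.array(im['rvec'],float))[0]; t=np.array(im['tvec'],float).ravel()
    d=R.T@np.array([(u-im['cx'])/im['fx'],(v-im['cy'])/im['fy'],1]); c=-R.T@t
    return c+d*(z-c[2])/d[2]
def proj(im,P):
    R=cv2.Rodrigues(np.array(im['rvec'],float))[0]; t=np.array(im['tvec'],float).ravel()
    p=R@np.array(P,float)+t; return np.array([im['fx']*p[0]/p[2]+im['cx'],im['fy']*p[1]/p[2]+im['cy']])
def crop(fn,x0,y0,x1,y1,s,out):
    p=load(fn)['pixels'][y0:y1,x0:x1,::-1]; cv2.imwrite(f'pics/{out}.png',cv2.resize(p,None,fx=s,fy=s,interpolation=cv2.INTER_CUBIC))
E
python3 - <<'E'
from h import *
np.set_printoptions(precision=4,suppress=True)
for n in('scene','side'):
    im=snap(n,n+'0'); R=cv2.Rodrigues(np.array(im['rvec'],float))[0]; print(n,-R.T@np.array(im['tvec']).ravel(),im['fx'])
s=env.read_state(); print(s)
E
```

```text
scene [-0.0481  0.6442  0.6945] 486.59961877886275
side [0.0623 1.1777 0.8176] 525.5517363357127
{'time': 0.1, 'joint_positions': array([-1.3819,  0.2647,  1.6052, -0.    ,  1.2737, -0.0369]), 'joint_vel': array([-0.0005, -0.0018, -0.0027, -0.002 ,  0.0011, -0.0001]), 'joint_efforts': array([  0.0003, -51.6707, -36.8589,  -0.    ,   0.0063,  -0.    ]), 'position': array([ 0.151 , -0.6572,  0.2411]), 'ee_rot': array([ 0.9936,  0.1126, -0.0001, -0.001 ]), 'wrist_force': array([ 0.0412, -0.2043,  0.0032]), 'ft_torque': array([ 0.0185, -0.0394,  0.0348]), 'grip_force': 0.0, 'finger_gap': 1.0002980449451524}
```

View pics/scene0.png

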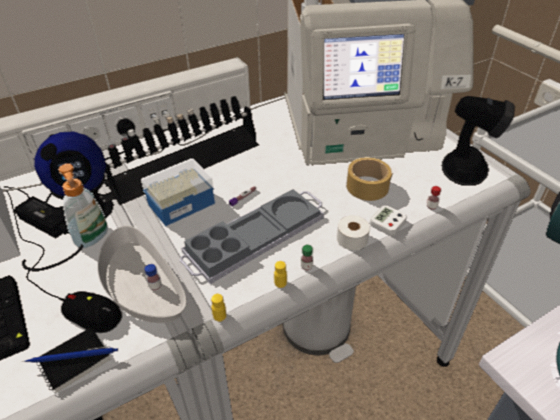

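View pics/side0.png

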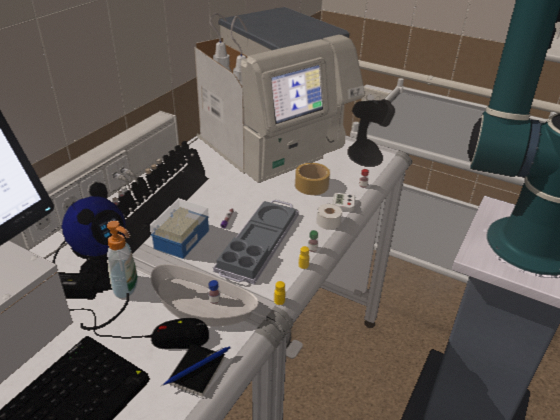

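The scene shows the candidate vials: green cap (307,257), red cap (434,197), yellow caps (281,273) and (218,307), and a blue cap in the dish (152,276). Green and red stand on the bench with glass bodies, so they fit vial_a and vial_b. The yellow ones are the look-alikes and the blue one is the spent vial. The label roll is at (353,232), the timer at (389,219) and the tape at (369,178). The tray order runs vial block, dock, cup. I'll enlarge to confirm.

```bash
python3 - <<'E'
from h import *
crop('scene0',290,155,450,275,5,'c1'); crop('scene0',175,180,335,300,5,'c2')
E
```

```text
(no output)
```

View pics/c1.png

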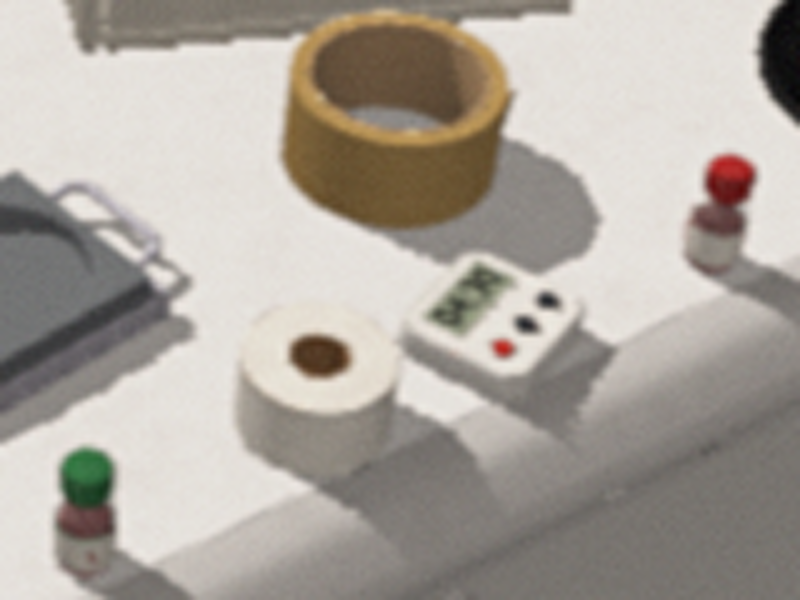

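View pics/c2.png

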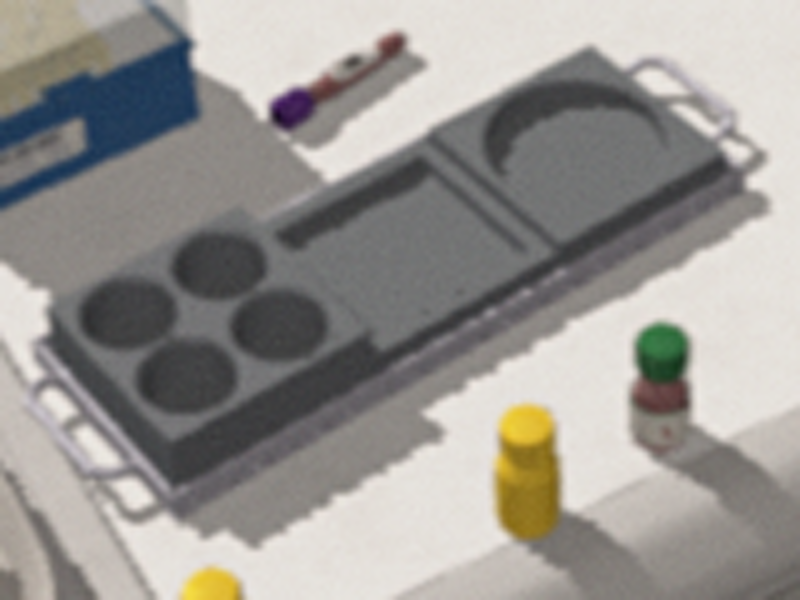

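```bash
python3 - <<'E'
from h import *
np.set_printoptions(precision=4,suppress=True)
im=load('scene0')
c1=lambda x,y,z: ray(im,290+x/5-.4,155+y/5-.4,z)
c2=lambda x,y,z: ray(im,175+x/5-.4,180+y/5-.4,z)
print('green top',c1(88,464,.052),'base',c1(84,566,0)); print('red',c1(732,170,.052),c1(711,262,0))
print('roll',c1(320,356,.036)); t=[c1(*p,.017) for p in((478,252),(583,308),(513,378),(405,325))]
t=np.array(t);print('timer',t,t.mean(0),[np.linalg.norm(t[i]-t[i-1]) for i in range(4)],np.degrees(np.arctan2(*(t[1]-t[0])[1::-1])),np.degrees(np.arctan2(*(t[3]-t[0])[1::-1])))
w=np.array([c2(*p,.033) for p in((128,313),(219,265),(280,325),(187,375))]);print('wells',w,w.mean(0),[np.linalg.norm(w[i]-w[i-1]) for i in range(4)])
c=np.array([c2(*p,.021) for p in((592,47),(725,160),(560,243),(432,135))]);print('cup',c.mean(0),[np.linalg.norm(c[i]-c[i-1]) for i in range(4)])
d=c.mean(0)-w.mean(0);print(d,np.linalg.norm(d),np.degrees(np.arctan2(d[1],d[0])),(c.mean(0)+w.mean(0))/2)
print('tape',ray(im,369,165,.048),'tube',c2(292,108,.008),c2(395,45,.008),'yellow',c2(528,420,.052),c2(212,585,.052))
E
```

```text
green top [0.4493 0.2969 0.052 ] base [0.4464 0.2987 0.    ]
red [ 0.4509 -0.0206  0.052 ] [ 0.4508 -0.023   0.    ]
roll [0.4632 0.1799 0.036 ]
timer [[0.4937 0.0722 0.017 ]
 [0.4449 0.0578 0.017 ]
 [0.4284 0.1088 0.017 ]
 [0.4745 0.1262 0.017 ]] [0.4604 0.0912 0.017 ] [np.float64(0.05731819809534876), np.float64(0.05086959989913142), np.float64(0.053633131980815874), np.float64(0.049266832045831134)] -163.60397494785045 109.5394062991652
wells [[0.5796 0.4517 0.033 ]
 [0.585  0.4113 0.033 ]
 [0.5443 0.4055 0.033 ]
 [0.5393 0.446  0.033 ]] [0.562  0.4286 0.033 ] [np.float64(0.04068620530020914), np.float64(0.04069704208383558), np.float64(0.04111595058740031), np.float64(0.04080665393420336)]
cup [0.584  0.2502 0.021 ] [np.float64(0.08786028523991121), np.float64(0.08995431118918344), np.float64(0.08327551347733743), np.float64(0.08294313089552145)]
[ 0.0219 -0.1784 -0.012 ] 0.1801186669987431 -82.9876628780641 [0.573  0.3394 0.027 ]
tape [0.5898 0.0432 0.048 ] tube [0.6789 0.3349 0.008 ] [0.6932 0.2772 0.008 ] yellow [0.4412 0.3585 0.052 ] [0.4333 0.4839 0.052 ]
```

```bash
python3 - <<'E'
from h import *
np.set_printoptions(precision=4,suppress=True)
im=load('scene0'); print(env.tips_ahead)
print('scanner base',ray(im,466,175,0),ray(im,445,165,0),ray(im,488,170,0),'box corner',ray(im,213,205,0),ray(im,156,222,0), 'dish right',ray(im,185,312,.034))
# scanner head height: triangulate from both cams (scene 490,118 ; side 374,110)
s=load('side0')
def P(m): 
    R=cv2.Rodrigues(np.array(m['rvec'],float))[0]; return np.diag([1,1,1.])@np.array([[m['fx'],0,m['cx']],[0,m['fy'],m['cy']],[0,0,1]])@np.c_[R,np.array(m['tvec']).ravel()]
for a,b in (((490,118),(374,110)),((465,110),(357,110)),((180,180),(180,215)),((213,183),(209,212)),((436.4,189),(365,171)),((307.5,247.5),(313.5,233.5))):
    X=cv2.triangulatePoints(P(im),P(s),np.array(a,float),np.array(b,float)).ravel(); print(X[:3]/X[3])
E
```

```text
0.011
scanner base [ 0.4915 -0.1682  0.    ] [ 0.5443 -0.1546  0.    ] [ 0.4784 -0.2261  0.    ] box corner [0.6986 0.3736 0.    ] [0.7115 0.4967 0.    ] dish right [0.4454 0.5377 0.034 ]
[ 0.5191 -0.2272  0.1272]
[ 0.5606 -0.1915  0.1336]
[0.7457 0.4207 0.0607]
[0.7023 0.3658 0.0554]
[ 0.4575 -0.0304  0.0434]
[0.4551 0.2922 0.0437]
```

Triangulating confirms the layout: red vial at about (0.451, -0.021), green at about (0.449, 0.297), and the scanner right of red, about 0.17 high. Next I go above the red vial.

>>> servo_tool --plan "0 6 12.72 0 0 0 12.8;0 6 12.72 0 0 0 12.8;0 6 12.72 0 0 0 12.8;0 6 12.72 0 0 0 12.8;0 6 12.72 0 0 0 12.8;0 6 12.72 0 0 0 12.8;0 6 12.72 0 0 0 12.8;0 6 12.72 0 0 0 12.8;0 6 12.72 0 0 0 12.8;0 6 12.72 0 0 0 12.8;0.45 6 12.72 0 0 0 12.8;0.45 6 12.72 -1 0 0 12.8" --squeeze 30

```text
time: 1.6
position: [0.4559, -0.0189, 0.1959]
ee_rot: [0.707, 0.707, 0.004, 0.004]
wrist_force: [0.4, 0.2, 0.3]
finger_gap: 0.605
grip_force: 0.0
```

>>> servo_tool --plan "0.45 0 0 -0.6 0 0 0;0.45 0 0 -0.6 0 0 0;0.45 0 0 -0.6 0 0 0;0.45 0 0 -0.6 0 0 0"

```text
time: 2.1
position: [0.4524, -0.0224, 0.1642]
ee_rot: [0.709, 0.705, 0.001, 0.001]
wrist_force: [-0.7, 0.4, 1.2]
finger_gap: 0.552
grip_force: 0.0
```

```bash
python3 - <<'E'
from h import *
np.set_printoptions(precision=4,suppress=True)
im=snap('wrist','w1'); s=env.read_state(); print(s['time'],s['position'],s['ee_rot'],s['finger_gap'],s['joint_positions'])
for z in(0,.052): print(proj(im,[.451,-.0215,z]))
t=s['position']; print('tcp',proj(im,t), 'x+',proj(im,t+[.02,0,0]))
E
```

```text
2.15 [ 0.4524 -0.0224  0.1641] [0.709  0.7052 0.0011 0.0013] 0.5494359470621222 [-0.1045 -0.1011  2.1472  0.      1.0921 -0.099 ]
[277.1361 195.257 ]
[276.7985 211.4961]
tcp [278.4786 285.97  ] x+ [323.8868 285.659 ]
```

View pics/w1.png

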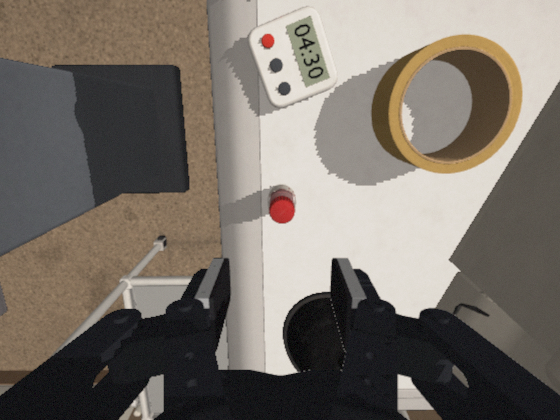

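The wrist view shows the red cap at (282,211), the timer at (293,58), the tape at (455,105) and the scanner at (325,340).

```bash
python3 - <<'E'
from h import *
np.set_printoptions(precision=4,suppress=True)
im=load('w1')
print('cap',ray(im,282.5,211,.052), 'body',ray(im,283,188,.02))
p=im['pixels'].astype(int); m=((p[...,0]-p[...,1]>90)&(p[...,0]-p[...,2]>90)).astype(np.uint8); m[:150]=0
n,l,st,c=cv2.connectedComponentsWithStats(m); i=1+st[1:,4].argmax(); print(st[i],c[i],ray(im,*c[i],.050))
t=np.array([ray(im,*q,.017) for q in((246,40),(312,5),(338,77),(272,108))]); print('timer',t.mean(0),[np.linalg.norm(t[i]-t[i-1]) for i in range(4)],[np.degrees(np.arctan2(*(t[i]-t[i-1])[1::-1])) for i in range(4)])
E
```

```text
cap [ 0.4553 -0.0211  0.052 ] body [ 0.4561 -0.0103  0.02  ]
[270 198  24  25 453] [282.0993 210.479 ] [ 0.4551 -0.0213  0.05  ]
timer [0.4634 0.0903 0.017 ] [np.float64(0.05269986638339779), np.float64(0.05448365231575298), np.float64(0.05383658092396902), np.float64(0.056468612987656375)] [np.float64(111.15896589937662), np.float64(25.002496735243984), np.float64(-66.65911008284532), np.float64(-156.24826625575952)]
```

>>> servo_tool --plan "0.45 0.05 0.02 -1 0 0 0;0.45 0.05 0.02 -1.8 0 0 0;0.45 0.05 0.02 -2.4 0 0 0;0.45 0.05 0.02 -2.52 0 0 0;0.45 0.05 0.02 -2.52 0 0 0;0.45 0.05 0.02 -2.52 0 0 0"

```text
time: 2.9
position: [0.4554, -0.0211, 0.0381]
ee_rot: [0.709, 0.705, 0.001, 0.001]
wrist_force: [-0.6, -0.1, 0.0]
finger_gap: 0.551
grip_force: 0.0
```

```bash
python3 - <<'E'
from h import *
np.set_printoptions(precision=4,suppress=True)
im=snap('wrist','w2'); s=env.read_state(); print(s['time'],s['position'],s['finger_gap'])
print('tcp',proj(im,s['position']), 'x+',proj(im,s['position']+[.02,0,0]))
E
```

```text
2.95 [ 0.4553 -0.0211  0.038 ] 0.5481219204051269
tcp [278.3533 285.9149] x+ [323.7608 285.6306]
```

View pics/w2.png

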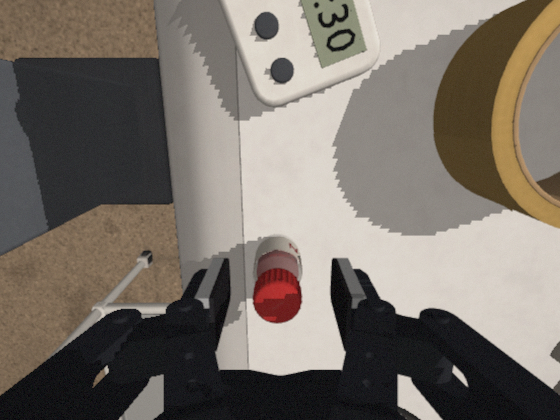

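The red cap (278,297) sits between the finger edges (230 and 332), about 1 mm left of their middle. I trim that, then close and lift.

>>> servo_tool --plan "0.45 -0.02 0 -0.02 0 0 0;0.55 -0.02 0 -0.02 0 0 0;0.65 -0.02 0 -0.02 0 0 0;0.75 -0.02 0 -0.02 0 0 0;0.85 -0.02 0 -0.02 0 0 0;0.9 -0.02 0 -0.02 0 0 0;0.9 -0.02 0 -0.02 0 0 0;0.9 -0.02 0 -0.02 0 0 0;0.9 -0.02 0 0.2 0 0 0;0.9 -0.02 0 0.8 0 0 0;0.9 -0.02 0 1.6 0 0 0;0.9 -0.02 0 1.6 0 0 0" --squeeze 30

```text
time: 4.45
position: [0.4558, -0.0212, 0.1203]
ee_rot: [0.709, 0.705, 0.003, 0.003]
wrist_force: [0.7, -0.1, -0.0]
finger_gap: 0.259
grip_force: 29.4
```

```bash
python3 - <<'E'
from h import *
np.set_printoptions(precision=4,suppress=True)
im=snap('wrist','w3'); s=env.read_state(); print(s['time'],s['position'],s['finger_gap'],s['grip_force'])
E
```

```text
4.5 [ 0.4542 -0.021   0.1183] 0.26377341838303797 29.43358987569809
```

View pics/w3.png

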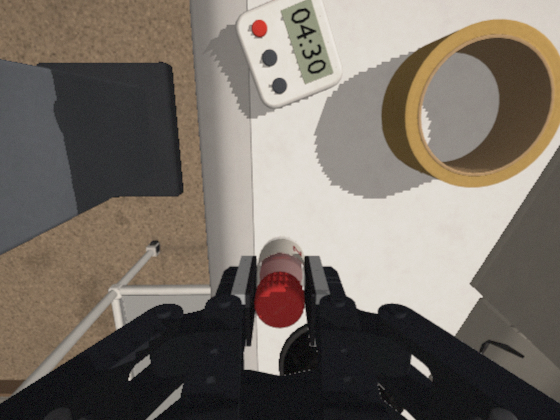

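Red vial is held upright (22 mm opening, 29 N). Now I carry it to a look-out point in front of the block.

>>> servo_tool --plan "0.9 0.3 1 1.68 0 0 0;0.9 0.7 2.2 1.68 0 0 0.6;0.9 1.1 3.4 1.68 0 0 1.2;0.9 1.4 4.6 1.68 0 0 1.2;0.9 1.7 5.8 1.68 0 0 1.2;0.9 1.85 6.6 1.68 0 0 1.2;0.9 1.85 7.04 1.68 0 0 1.2;0.9 1.85 7.04 1.68 0 0 1.2;0.9 1.85 7.04 1.68 0 0 1.2;0.9 1.85 7.04 1.68 0 0 1.2"

```text
time: 5.75
position: [0.545, 0.3294, 0.2001]
ee_rot: [0.664, 0.748, -0.0, 0.0]
wrist_force: [0.8, 0.6, -1.1]
finger_gap: 0.26
grip_force: 29.5
```

```bash
python3 - <<'E'
from h import *
np.set_printoptions(precision=4,suppress=True)
im=snap('wrist','w4'); s=env.read_state(); print(s['time'],s['position'],s['ee_rot'],s['finger_gap'],s['grip_force'],s['joint_positions'])
for p in((.5796,.4517,.033),(.585,.4113,.033),(.5443,.4055,.033),(.5393,.446,.033)): print(proj(im,p))
E
```

```text
5.8 [0.5451 0.3295 0.2004] [ 0.6637  0.748  -0.0002  0.0001] 0.26110639682875086 29.543241262435913 [ 0.5047  0.2215  1.7349 -0.0003  1.1855  0.3855]
[339.0073  56.1651]
[337.2384 108.2221]
[289.1805 109.3534]
[289.386   57.3314]
```

View pics/w4.png

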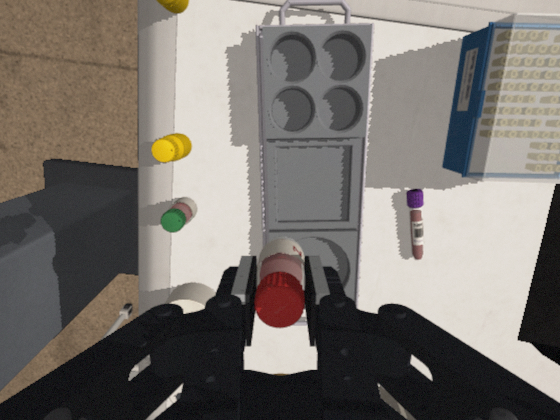

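Wells show at (293,58), (342,57), (341,108) and (293,109), the green cap at (174,220), and the dock recess at about (311,183).

```bash
python3 - <<'E'
from h import *
np.set_printoptions(precision=4,suppress=True)
im=load('w4')
w=np.array([ray(im,*q,.033) for q in((342.5,57),(341,108),(293,109),(293,58))]);print(w,w.mean(0),[np.linalg.norm(w[i]-w[i-1]) for i in range(4)])
d=np.array([ray(im,*q,.018) for q in((270,141),(351,142.5),(349,221),(274,222.5))]);print('dock',d.mean(0),[np.linalg.norm(d[i]-d[i-1]) for i in range(4)])
p=im['pixels'].astype(int); m=((p[...,1]-p[...,0]>40)&(p[...,1]-p[...,2]>20)).astype(np.uint8); m[300:]=0
n,l,st,c=cv2.connectedComponentsWithStats(m); i=1+st[1:,4].argmax(); print('green',st[i],c[i],ray(im,*c[i],.050))
print(ray(im,174,220,.052))
E
```

```text
[[0.5826 0.4514 0.033 ]
 [0.5882 0.4119 0.033 ]
 [0.5475 0.4062 0.033 ]
 [0.5423 0.4459 0.033 ]] [0.5651 0.4288 0.033 ] [np.float64(0.04062409743906406), np.float64(0.03995620361289611), np.float64(0.041049466641094386), np.float64(0.04001730768927253)]
dock [0.574  0.3412 0.018 ] [np.float64(0.07938502770143425), np.float64(0.07489210327514959), np.float64(0.07642651284056821), np.float64(0.07431593344516178)]
green [161 209  24  23 401] [172.7406 220.3392] [0.453  0.2995 0.05  ]
[0.4547 0.3007 0.052 ]
```

>>> servo_tool --plan "0.9 -0.07 1 0 0 0 0;0.9 -0.07 2 -0.5 0 0 0;0.9 -0.07 2.32 -1.2 0 0 0;0.9 -0.07 2.32 -1.8 0 0 0;0.9 -0.07 2.32 -1.8 0 0 0;0.9 -0.07 2.32 -1.8 0 0 0;0.9 -0.07 2.32 -1.8 0 0 0"

```text
time: 6.68
position: [0.5431, 0.4475, 0.1129]
ee_rot: [0.663, 0.748, 0.002, 0.0]
wrist_force: [0.5, -0.3, 0.0]
finger_gap: 0.261
grip_force: 29.5
```

>>> servo_tool --plan "0.9 0 0 -0.3 0 0 0;0.9 0 0 -0.6 0 0 0;0.9 0 0 -0.9 0 0 0;0.9 0 0 -1.1 0 0 0;0.9 0 0 -1.15 0 0 0;0.9 0 0 -1.15 0 0 0"

```text
time: 7.42
position: [0.5416, 0.4472, 0.0526]
ee_rot: [0.663, 0.749, -0.0, -0.0]
wrist_force: [-0.4, 0.5, 0.6]
finger_gap: 0.258
grip_force: 29.5
```

>>> servo_tool --plan "0.9 0 0 -0.05 0 0 0;0.9 0 0 -0.07 0 0 0;0.9 0 0 -0.07 0 0 0;0.9 0 0 -0.07 0 0 0"

```text
time: 7.92
position: [0.5417, 0.4472, 0.0495]
ee_rot: [0.663, 0.749, 0.0, 0.0]
wrist_force: [0.8, -0.2, -0.4]
finger_gap: 0.263
grip_force: 29.5
```

>>> servo_tool --plan "0.9 0 0 -0.03 0 0 0;0.9 0 0 -0.03 0 0 0;0.9 0 0 -0.03 0 0 0"

```text
time: 8.3
position: [0.5416, 0.4471, 0.0477]
ee_rot: [0.663, 0.749, -0.0, -0.0]
wrist_force: [0.2, -0.2, -0.8]
finger_gap: 0.261
grip_force: 29.5
```

>>> servo_tool --plan "0.75 0 0 0 0 0 0;0.6 0 0 0 0 0 0;0.45 0 0 0 0 0 0;0.45 0 0 0 0 0 0;0.45 0 0 0.4 0 0 0;0.45 0 0 1 0 0 0;0.45 0 0 1.8 0 0 0;0.45 -0.6 -1 1.8 0 0 0;0.45 -1.2 -2 1.8 0 0 0;0.45 -1.77 -2.94 1.8 0 0 0;0.45 -1.77 -2.94 1.8 0 0 0;0.45 -1.77 -2.94 1.8 0 0 0"

```text
time: 9.8
position: [0.4542, 0.3007, 0.1396]
ee_rot: [0.663, 0.748, 0.002, 0.0]
wrist_force: [0.4, 0.5, 0.3]
finger_gap: 0.549
grip_force: 0.0
```

```bash
python3 - <<'E'
from h import *
np.set_printoptions(precision=4,suppress=True)
im=snap('wrist','w5'); s=env.read_state(); print(s['time'],s['position'],s['finger_gap'])
p=im['pixels'].astype(int); m=((p[...,1]-p[...,0]>40)&(p[...,1]-p[...,2]>20)).astype(np.uint8)
n,l,st,c=cv2.connectedComponentsWithStats(m); i=1+st[1:,4].argmax(); print('green',st[i],c[i],ray(im,*c[i],.050))
E
```

```text
9.85 [0.4546 0.3013 0.1396] 0.5456440914121494
green [261 209  28  29 563] [275.0249 224.2398] [0.4519 0.2988 0.05  ]
```

View pics/w5.png

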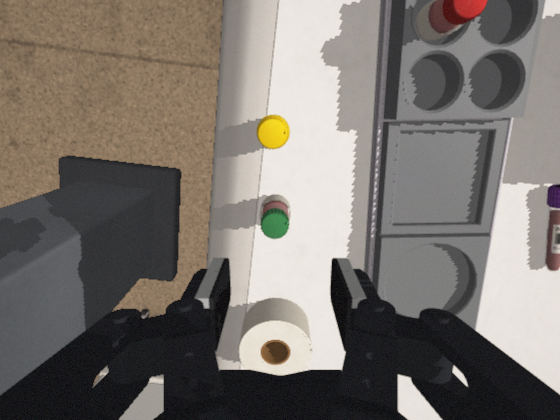

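Red stands in its well, with its cap at (462,5). The green cap is at (275,224) and the yellow at (273,132). Now I descend on green.

>>> servo_tool --plan "0.45 -0.07 -0.05 -0.7 0 0 0;0.45 -0.07 -0.05 -1.4 0 0 0;0.45 -0.07 -0.05 -1.9 0 0 0;0.45 -0.07 -0.05 -2.04 0 0 0;0.45 -0.07 -0.05 -2.04 0 0 0;0.45 -0.07 -0.05 -2.04 0 0 0"

```text
time: 10.6
position: [0.451, 0.2986, 0.0372]
ee_rot: [0.663, 0.749, 0.001, 0.0]
wrist_force: [-0.3, 0.4, 0.9]
finger_gap: 0.548
grip_force: 0.0
```

```bash
python3 - <<'E'
from h import *
np.set_printoptions(precision=4,suppress=True)
im=snap('wrist','w6'); s=env.read_state(); print(s['time'],s['position'],s['finger_gap'])
p=im['pixels'].astype(int); m=((p[...,1]-p[...,0]>40)&(p[...,1]-p[...,2]>20)).astype(np.uint8)
n,l,st,c=cv2.connectedComponentsWithStats(m); i=1+st[1:,4].argmax(); print('green',st[i],c[i],ray(im,*c[i],.050))
m2=load('w2')['pixels'].astype(int); m=((m2[...,0]-m2[...,1]>90)&(m2[...,0]-m2[...,2]>90)).astype(np.uint8); n,l,st,c=cv2.connectedComponentsWithStats(m); i=1+st[1:,4].argmax(); print('red then',st[i],c[i])
E
```

```text
10.65 [0.4509 0.2985 0.0373] 0.5480243035781387
green [258 272  44  43 617] [279.9514 291.3371] [0.451  0.3034 0.05  ]
red then [255 273  43  30 643] [276.5397 289.6267]
```

>>> servo_tool --plan "0.55 0 0 0 0 0 0;0.65 0 0 0 0 0 0;0.75 0 0 0 0 0 0;0.85 0 0 0 0 0 0;0.9 0 0 0 0 0 0;0.9 0 0 0 0 0 0;0.9 0 0 0 0 0 0;0.9 0 0 0.2 0 0 0;0.9 0 0 0.8 0 0 0;0.9 0 0 1.6 0 0 0;0.9 0 0 1.6 0 0 0;0.9 0 0 1.6 0 0 0"

```text
time: 12.15
position: [0.4492, 0.2974, 0.1155]
ee_rot: [0.663, 0.749, -0.0, -0.0]
wrist_force: [-0.6, -0.0, -1.2]
finger_gap: 0.259
grip_force: 29.5
```

>>> servo_tool --plan "0.9 0.9 0.75 0 0 0 0;0.9 1.8 1.5 0 0 0 0;0.9 2.72 2.27 0 0 0 0;0.9 2.72 2.27 0 0 0 0;0.9 2.72 2.27 0 0 0 0;0.9 2.72 2.27 -0.4 0 0 0;0.9 2.72 2.27 -0.4 0 0 0;0.9 2.72 2.27 -0.4 0 0 0"

```text
time: 13.15
position: [0.5848, 0.4105, 0.0955]
ee_rot: [0.663, 0.749, -0.0, -0.0]
wrist_force: [0.4, -0.9, -0.2]
finger_gap: 0.263
grip_force: 29.6
```

```bash
python3 - <<'E'
from h import *
np.set_printoptions(precision=4,suppress=True)
im=snap('side','s2'); s=env.read_state(); print(s['time'],s['position'],s['ee_rot'],s['finger_gap'],s['grip_force'])
im=snap('scene','s1'); crop('scene0' if 0 else 's1',170,150,370,300,4,'c3')
E
```

```text
13.2 [0.5853 0.4108 0.0961] [0.6631 0.7486 0.0001 0.    ] 0.25807067484267243 29.586837887763977
```

View pics/c3.png

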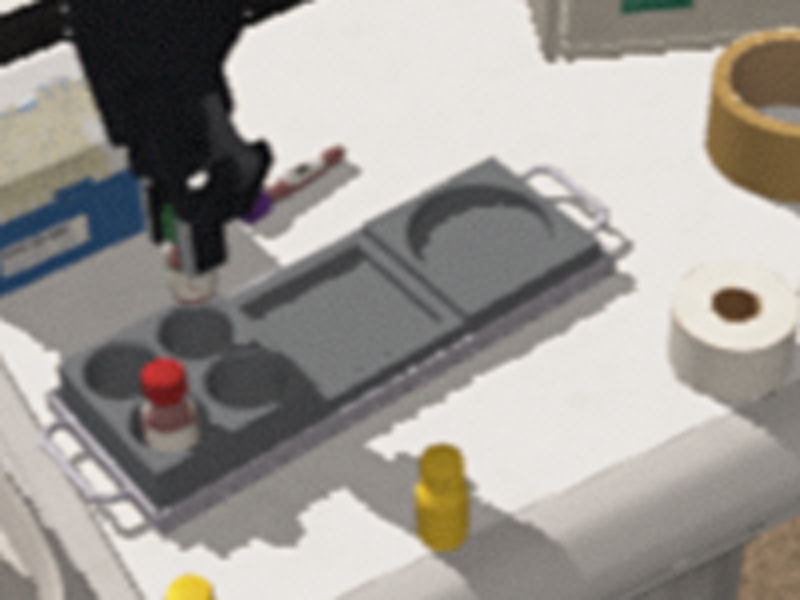

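Red stands in the near-left well, and green hangs above the far well. I lower green.

>>> servo_tool --plan "0.9 0.03 0.02 -0.3 0 0 0;0.9 0.03 0.02 -0.6 0 0 0;0.9 0.03 0.02 -0.85 0 0 0;0.9 0.03 0.02 -0.92 0 0 0;0.9 0.03 0.02 -0.95 0 0 0;0.9 0.03 0.02 -0.95 0 0 0;0.9 0.03 0.02 -0.95 0 0 0"

```text
time: 14.12
position: [0.5875, 0.4124, 0.0489]
ee_rot: [0.663, 0.749, 0.001, 0.0]
wrist_force: [-0.7, -1.0, 0.3]
finger_gap: 0.261
grip_force: 29.6
```

>>> servo_tool --plan "0.9 0 0 -0.03 0 0 0;0.9 0 0 -0.03 0 0 0;0.75 0 0 -0.03 0 0 0;0.6 0 0 -0.03 0 0 0;0.45 0 0 -0.03 0 0 0;0.45 0 0 -0.03 0 0 0;0.45 0 0 0.4 0 0 0;0.45 0 0 1 0 0 0;0.45 0 0 1.8 0 0 0;0.45 0 0 2 0 0 0;0.45 0 0 2 0 0 0"

```text
time: 15.5
position: [0.5879, 0.4127, 0.1503]
ee_rot: [0.663, 0.749, 0.002, 0.0]
wrist_force: [-0.1, -0.6, -0.5]
finger_gap: 0.547
grip_force: 0.0
```

```bash
python3 - <<'E'
from h import *
np.set_printoptions(precision=4,suppress=True)
im=load('w5'); print('roll',ray(im,275,351,.036))
s=env.read_state(); print(s['time'],s['position'],s['finger_gap'])
E
```

```text
roll [0.4652 0.1825 0.036 ]
15.5 [0.5879 0.4127 0.1503] 0.5465912548667132
```

>>> servo_tool --plan "0.2 -0.5 -1 0 0 0 0;0 -1 -2 0 0 0 0;0 -1.6 -3 0 0 0 0;0 -2.1 -4 0 0 0 0;0 -2.47 -4.63 0 0 0 0;0 -2.47 -4.63 0 0 0 0;0 -2.47 -4.63 0 0 0 0;0 -2.47 -4.63 0 0 0 0"

```text
time: 16.5
position: [0.4641, 0.1814, 0.148]
ee_rot: [0.663, 0.749, -0.0, -0.0]
wrist_force: [0.1, 0.3, 1.0]
finger_gap: 0.997
grip_force: 0.0
```

```bash
python3 - <<'E'
from h import *
np.set_printoptions(precision=4,suppress=True)
im=snap('wrist','w7'); s=env.read_state(); print(s['time'],s['position'],s['finger_gap'],proj(im,[.4645,.181,.036]))
E
```

```text
16.55 [0.4641 0.1814 0.1481] 1.0007527960880387 [279.7021 213.2269]
```

View pics/w7.png

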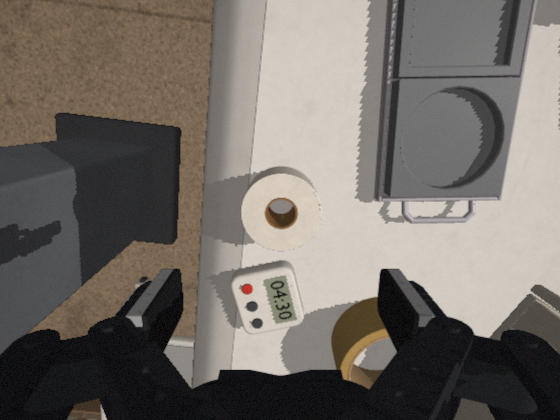

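Roll core at (281,211), about 1 mm from prediction, clear of the timer (268,297). The cup is at (452,137). Descending to grip the roll.

>>> servo_tool --plan "0 0.02 0.02 -0.8 0 0 0;0 0.02 0.02 -1.6 0 0 0;0 0.02 0.02 -2.3 0 0 0;0 0.02 0.02 -2.5 0 0 0;0 0.02 0.02 -2.5 0 0 0;0.15 0.02 0.02 -2.5 0 0 0;0.3 0.02 0.02 -2.5 0 0 0;0.4 0.02 0.02 -2.5 0 0 0;0.45 0.02 0.02 -2.5 0 0 0;0.45 0.02 0.02 -2.5 0 0 0;0.45 0.02 0.02 -2.5 0 0 0" --squeeze 35

```text
time: 17.92
position: [0.466, 0.1822, 0.0253]
ee_rot: [0.663, 0.749, 0.001, 0.001]
wrist_force: [-2.1, 0.2, 5.5]
finger_gap: 0.697
grip_force: 36.8
```

```bash
python3 - <<'E'
from h import *
np.set_printoptions(precision=4,suppress=True)
im=load('w7'); print('cup',ray(im,452,137,.021))
t=np.array([ray(im,*q,.017) for q in((231,270),(293,259),(304,322),(243,335))]); print('timer',t.mean(0),[np.linalg.norm(t[i]-t[i-1]) for i in range(4)],[np.degrees(np.arctan2(*(t[i]-t[i-1])[1::-1])) for i in range(4)])
for e in ((266.5,261.5,238,330),):pass
s=env.read_state(); print(s['time'],s['position'],s['finger_gap'],s['grip_force'])
p=im['pixels'].astype(int); m=((p.min(2)>185)).astype(np.uint8); m[:,:215]=0
E
```

```text
cup [0.5874 0.2523 0.021 ]
timer [0.4641 0.0961 0.017 ] [np.float64(0.06666938210138135), np.float64(0.05466088977155171), np.float64(0.0635399649612885), np.float64(0.057801215530682834)] [np.float64(104.11288639475188), np.float64(17.934020926597906), np.float64(-73.31078688700184), np.float64(-159.09464385898616)]
17.925 [0.466  0.1822 0.0253] 0.6970144814523861 36.840916232031304
```

>>> servo_tool --plan "0.45 0 0 0.3 0 0 0;0.45 0 0 1 0 0 0;0.45 0 0 1.2 0 0 0;0.45 0.8 0.46 1.2 0 0 0;0.45 1.6 0.92 1.2 0 0 0;0.45 2.41 1.39 1.2 0 0 0;0.45 2.41 1.39 1.2 0 0 0;0.45 2.41 1.39 1.2 0 0 0;0.45 2.41 1.39 0.7 0 0 0;0.45 2.41 1.39 0.6 0 0 0;0.45 2.41 1.39 0.6 0 0 0"

```text
time: 19.3
position: [0.5839, 0.2505, 0.0529]
ee_rot: [0.663, 0.749, -0.001, -0.0]
wrist_force: [0.5, 0.2, -1.1]
finger_gap: 0.699
grip_force: 38.7
```

```bash
python3 - <<'E'
from h import *
np.set_printoptions(precision=4,suppress=True)
im=snap('scene','s3'); s=env.read_state(); print(s['time'],s['position'],s['finger_gap'],s['grip_force'])
a=load('s3')['pixels'][155:275,200:360,::-1]; w=snap('wrist','w8')['pixels'][:,:,::-1]
cv2.imwrite('pics/m1.png',np.hstack([cv2.resize(a,(400,300),interpolation=cv2.INTER_CUBIC),cv2.resize(w,(400,300))]))
E
```

```text
19.35 [0.5846 0.2508 0.0536] 0.6977752587323197 38.65770607808372
```

View pics/m1.png

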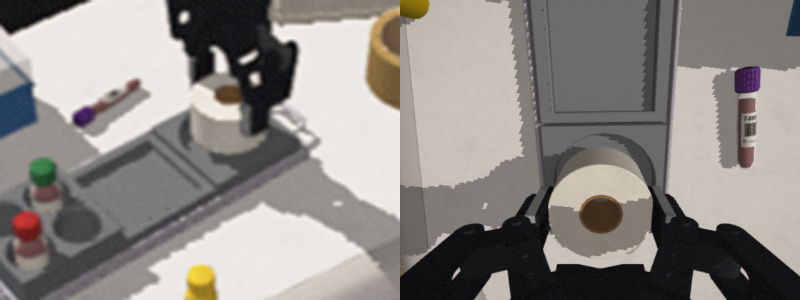

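Both vials stand in their wells. The roll hangs over the cup, centred in x. I lower it.

>>> servo_tool --plan "0.45 0.03 0.01 -0.15 0 0 0;0.45 0.03 0.01 -0.28 0 0 0;0.45 0.03 0.01 -0.32 0 0 0;0.45 0.03 0.01 -0.32 0 0 0;0.45 0.03 0.01 -0.32 0 0 0"

```text
time: 20.02
position: [0.5867, 0.2517, 0.0373]
ee_rot: [0.663, 0.749, 0.0, 0.0]
wrist_force: [-0.0, -0.7, -1.6]
finger_gap: 0.697
grip_force: 38.7
```

>>> servo_tool --plan "0.45 0 0 -0.03 0 0 0;0.45 0 0 -0.03 0 0 0;0.3 0 0 -0.03 0 0 0;0.15 0 0 -0.03 0 0 0;0 0 0 -0.03 0 0 0;0 0 0 0 0 0 0;0 0 0 0.5 0 0 0;0 0 0 1.2 0 0 0;0 0 0 2.2 0 0 0;0 0 0 2.2 0 0 0"

```text
time: 21.28
position: [0.5904, 0.2531, 0.1533]
ee_rot: [0.663, 0.749, 0.005, 0.002]
wrist_force: [0.5, 1.0, 0.7]
finger_gap: 0.997
grip_force: 0.0
```

>>> servo_tool --plan "0 -0.8 -1 0 0 0 0;0 -1.6 -2 0 0 0 1;0 -2.47 -3.2 0 0 0 2;0 -2.47 -3.2 0 0 0 2;0 -2.47 -3.2 0 0 0 2;0 -2.47 -3.2 0 0 0 2;0 -2.47 -3.2 0 0 0 2"

```text
time: 22.15
position: [0.4642, 0.0926, 0.1474]
ee_rot: [0.581, 0.814, 0.0, 0.0]
wrist_force: [0.2, -0.3, 0.2]
finger_gap: 0.997
grip_force: 0.0
```

```bash
python3 - <<'E'
from h import *
np.set_printoptions(precision=4,suppress=True)
im=snap('wrist','w9'); s=env.read_state(); print(s['time'],s['position'],s['ee_rot'],s['finger_gap'])
E
```

```text
22.2 [0.464  0.0925 0.1473] [0.5807 0.8141 0.0001 0.    ] 0.9973415459031759
```

View pics/w9.png

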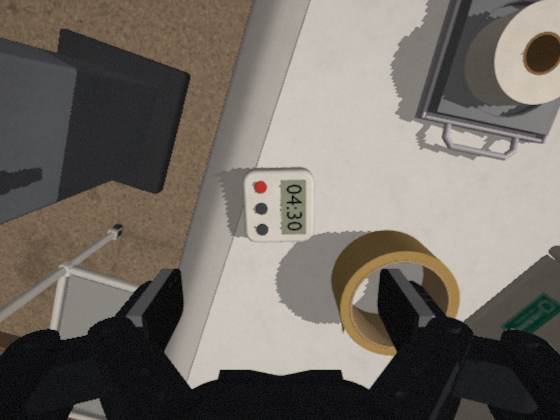

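```bash
python3 - <<'E'
from h import *
im=load('w9'); print(im['fx'],ray(im,279.5,204.5,.017)); a=ray(im,248,238,.017)
print([ray(im,*q,.017).round(4) for q in((246,204.5),(313,204.5),(279.5,168),(279.5,241))])
E
```

```text
332.420581503958 [0.46409165 0.09388552 0.017     ]
[array([0.4383, 0.085 , 0.017 ]), array([0.4899, 0.1028, 0.017 ]), array([0.4544, 0.1221, 0.017 ]), array([0.4744, 0.0637, 0.017 ])]
```

Timer centre is at (279,204), aligned with the fingers within 2°. Descending.

>>> servo_tool --plan "0 -0.02 0.02 -0.9 0 0 0.2;0 -0.02 0.02 -1.8 0 0 0.2;0 -0.02 0.02 -2.4 0 0 0.2;0 -0.02 0.02 -2.6 0 0 0.2;0 -0.02 0.02 -2.62 0 0 0.2;0 -0.02 0.02 -2.62 0 0 0.2;0 -0.02 0.02 -2.62 0 0 0.2"

```text
time: 23.08
position: [0.4635, 0.0929, 0.0177]
ee_rot: [0.573, 0.82, 0.001, 0.001]
wrist_force: [-0.4, -0.9, -0.2]
finger_gap: 0.999
grip_force: 0.0
```

>>> servo_tool --plan "0.15 0 0 0 0 0 0;0.25 0 0 0 0 0 0;0.35 0 0 0 0 0 0;0.45 0 0 0 0 0 0;0.45 0 0 0 0 0 0;0.45 0 0 0 0 0 0" --squeeze 40

```text
time: 23.82
position: [0.4625, 0.0927, 0.017]
ee_rot: [0.573, 0.82, 0.0, 0.0]
wrist_force: [-0.7, 0.3, 5.2]
finger_gap: 0.665
grip_force: 42.8
```

>>> servo_tool --plan "0.45 0 0 0.3 0 0 0;0.45 0 0 1 0 0 0;0.45 0 0 1.6 0 0 0;0.45 0.5 1 1.6 0 0 -0.7;0.45 1 2.1 1.6 0 0 -1.4;0.45 1.5 3.2 1.6 0 0 -2.15;0.45 2 4.3 1.6 0 0 -2.15;0.45 2.26 4.93 1.6 0 0 -2.15;0.45 2.26 4.93 1.6 0 0 -2.15;0.45 2.26 4.93 1.6 0 0 -2.15;0.45 2.26 4.93 1 0 0 -2.15;0.45 2.26 4.93 1 0 0 -2.15"

```text
time: 25.32
position: [0.5723, 0.3364, 0.0637]
ee_rot: [0.662, 0.75, -0.003, -0.001]
wrist_force: [0.1, 0.0, -0.8]
finger_gap: 0.662
grip_force: 42.9
```

>>> servo_tool --plan "0.45 0 0 0 0 0 0;0.45 0 0 -0.2 0 0 0;0.45 0 0 -0.2 0 0 0"

```text
time: 25.7
position: [0.5747, 0.3387, 0.0559]
ee_rot: [0.661, 0.75, -0.0, -0.0]
wrist_force: [0.6, 0.1, -0.1]
finger_gap: 0.661
grip_force: 42.9
```

```bash
python3 - <<'E'
from h import *
np.set_printoptions(precision=4,suppress=True)
s=env.read_state(); print(s['time'],s['position'],s['ee_rot'],s['finger_gap'],s['grip_force'])
a=snap('scene','s4')['pixels'][155:275,190:350,::-1]; w=snap('wrist','w10')['pixels'][:,:,::-1]
cv2.imwrite('pics/m2.png',np.hstack([cv2.resize(a,(400,300),interpolation=cv2.INTER_CUBIC),cv2.resize(w[150:360,140:420],(400,300))]))
E
```

```text
25.7 [0.5747 0.3387 0.0559] [ 0.6611  0.7503 -0.0005 -0.0002] 0.6613988467958668 42.9075425863266
```

View pics/m2.png

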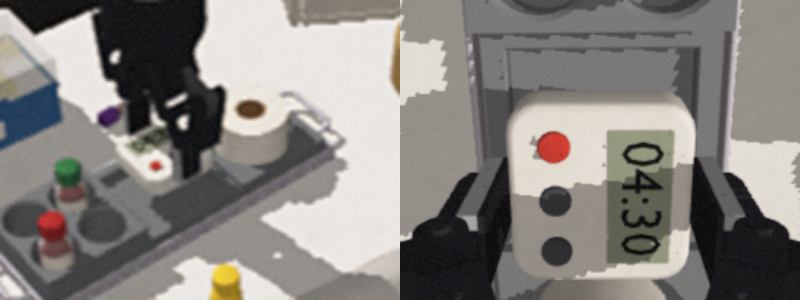

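The timer hangs level and square, centred over the recess (505 to 700 against the timer's 508 to 693). Vials and roll are in place. I lower it.

>>> servo_tool --plan "0.45 0.01 0.01 -0.2 0 0 0;0.45 0.01 0.01 -0.4 0 0 0;0.45 0.01 0.01 -0.5 0 0 0;0.45 0.01 0.01 -0.53 0 0 0;0.45 0.01 0.01 -0.53 0 0 0;0.45 0.01 0.01 -0.53 0 0 0"

```text
time: 26.55
position: [0.5759, 0.3398, 0.0302]
ee_rot: [0.661, 0.75, 0.0, 0.0]
wrist_force: [-0.8, -0.1, -0.7]
finger_gap: 0.665
grip_force: 42.9
```

>>> servo_tool --plan "0.45 -0.01 0 -0.03 0 0 0;0.45 -0.01 0 -0.05 0 0 0;0.45 -0.01 0 -0.05 0 0 0;0.45 -0.01 0 -0.05 0 0 0"

```text
time: 27.05
position: [0.5753, 0.3398, 0.028]
ee_rot: [0.661, 0.75, 0.0, 0.0]
wrist_force: [-2.7, -1.1, 5.5]
finger_gap: 0.663
grip_force: 43.5
```

Contact of 5.5 N comes at exactly the expected floor height, so I release and lift.

>>> servo_tool --plan "0.38 0 0 0 0 0 0;0.3 0 0 0 0 0 0;0.2 0 0 0 0 0 0;0.2 0 0 0 0 0 0;0.15 0 0 0.3 0 0 0;0.1 0 0 0.8 0 0 0;0 0 0 1.6 0 0 0;0 0 0 2.6 0 0 0;0 -0.5 -1.4 2.6 0 0 0;0 -1 -2.8 2.6 0 0 0;0 -1 -2.8 2.6 0 0 0;0 -1 -2.8 2.6 0 0 0"

```text
time: 28.55
position: [0.5251, 0.1987, 0.1582]
ee_rot: [0.662, 0.75, 0.001, 0.0]
wrist_force: [1.0, 0.8, 0.3]
finger_gap: 0.996
grip_force: 0.0
```

```bash
python3 - <<'E'
from h import *
np.set_printoptions(precision=4,suppress=True)
s=env.read_state(); print(s['time'],s['position'],s['wrist_force'])
im=snap('wrist','w11'); p=im['pixels'].astype(int)
# timer top edges: bright near-white blob around predicted centre
q=proj(im,[.5755,.340,.028]); print('timer pred',q)
lo=np.abs(p.max(2)-p.min(2))<30
g=cv2.cvtColor(im['pixels'],cv2.COLOR_RGB2GRAY); x,y=q.astype(int); r=75
y0,x0=max(0,y-r),x-r; sub=((g[y0:y+r,x0:x+r]>135)).astype(np.uint8)
n,l,st,c=cv2.connectedComponentsWithStats(sub); i=l[y-y0-12:y-y0+12,x-x0-25:x-x0+25].ravel(); i=np.bincount(i[i>0]).argmax()
pts=cv2.findContours((l==i).astype(np.uint8),0,2)[0][0]+[x0,y0]; rc=cv2.minAreaRect(pts); print(rc)
b=np.array([ray(im,*k,.028) for k in cv2.boxPoints(rc)]); print(b,b.mean(0),[np.linalg.norm(b[k]-b[k-1]) for k in range(4)],np.degrees(np.arctan2(*(b[1]-b[0])[1::-1])))
# caps and roll in scene
sc=snap('scene','s5'); P=sc['pixels'].astype(int)
for nm,m in(('red',(P[...,0]-P[...,1]>90)&(P[...,0]-P[...,2]>80)),('green',(P[...,1]-P[...,0]>40)&(P[...,1]-P[...,2]>20))):
    m=m.astype(np.uint8); m[:150]=0; m[320:]=0;m[:,350:]=0
    n,l,st,c=cv2.connectedComponentsWithStats(m); i=1+st[1:,4].argmax(); print(nm,st[i],ray(sc,*c[i],.058))
print('expect',proj(sc,[.5393,.447,.057]),proj(sc,[.585,.4117,.057]))
E
```

```text
28.55 [0.5251 0.1987 0.1582] [0.9892 0.7663 0.3065]
timer pred [375.0689  21.9132]
((376.5, 35.5), (71.0, 81.0), 90.0)
[[0.546  0.3499 0.028 ]
 [0.6014 0.3568 0.028 ]
 [0.6123 0.3125 0.028 ]
 [0.5538 0.3052 0.028 ]] [0.5784 0.3311 0.028 ] [np.float64(0.045348855685038374), np.float64(0.05581934068010529), np.float64(0.045622486172379455), np.float64(0.058979129678725505)] 7.1104019549756
red [206 240   9   7  55] [0.5448 0.4446 0.058 ]
green [212 219   9   7  47] [0.5901 0.4111 0.058 ]
expect [210.1213 245.7745] [217.0567 223.6658]
```

>>> servo_tool --plan "0 0.3 0.5 1 0 0 0;0 0.7 1 1.5 0 0 0;0 0.7 1 1.5 0 0 0;0 0.7 1 1.5 0 0 0;0 0.7 1 1.5 0 0 0"

```text
time: 29.28
position: [0.5589, 0.2493, 0.2304]
ee_rot: [0.661, 0.75, -0.002, -0.001]
wrist_force: [0.0, -0.2, 0.1]
finger_gap: 0.995
grip_force: 0.0
```

```bash
python3 - <<'E'
from h import *
np.set_printoptions(precision=4,suppress=True)
im=snap('wrist','w12'); s=env.read_state(); print(s['position'])
g=cv2.cvtColor(im['pixels'],cv2.COLOR_RGB2GRAY); x,y=proj(im,[.5755,.340,.028]).astype(int); print(x,y); r=60; y0,x0=max(0,y-r),x-r
for th in(135,150):
    sub=(g[y0:y+r,x0:x+r]>th).astype(np.uint8); n,l,st,c=cv2.connectedComponentsWithStats(sub); i=l[y-y0-25:y-y0+25,x-x0-25:x-x0+25].ravel(); i=np.bincount(i[i>0]).argmax()
    pts=max(cv2.findContours((l==i).astype(np.uint8),0,2)[0],key=len)+[x0,y0]; rc=cv2.minAreaRect(pts); print(rc)
    b=np.array([ray(im,*k,.028) for k in cv2.boxPoints(rc)]); print(b.mean(0),[np.linalg.norm(b[k]-b[k-1]).round(4) for k in range(4)],np.degrees(np.arctan2(*(b[1]-b[0])[1::-1])))
def cap(fn,f,roi):
    P=load(fn)['pixels'].astype(int)[roi[1]:roi[3],roi[0]:roi[2]]; m=f(P).astype(np.uint8); n,l,st,c=cv2.connectedComponentsWithStats(m); i=1+st[1:,4].argmax(); return c[i]+roi[:2],st[i,2:]
R=lambda P:(P[...,0]-P[...,1]>60)&(P[...,0]-P[...,2]>60)&(P[...,0]>110); G=lambda P:(P[...,1]-P[...,0]>30)&(P[...,1]-P[...,2]>15)
for fn,f,roi,X in(('scene0',R,(415,170,450,215),(.4543,-.0212,.046)),('s5',R,(185,220,230,265),(.5416,.4472,.057)),('scene0',G,(290,235,325,275),(.4505,.2985,.046)),('s5',G,(195,205,240,250),(.5875,.4125,.057)),
  ):
    c,st=cap(fn,f,np.array(roi)); print(fn,c,st,'diff',c-proj(load(fn),X))
print('px per mm z',proj(load('s5'),(.58,.41,.067))-proj(load('s5'),(.58,.41,.057)))
E
```

```text
[0.559  0.2491 0.2306]
309 96
((311.5, 97.5), (65.0, 59.0), 90.0)
[0.5777 0.3383 0.028 ] [np.float64(0.0584), np.float64(0.0545), np.float64(0.0584), np.float64(0.0574)] 7.210953533086029
((311.0, 97.5), (65.0, 58.0), 90.0)
[0.5772 0.3382 0.028 ] [np.float64(0.0584), np.float64(0.0536), np.float64(0.0584), np.float64(0.0565)] 7.210953533085989
scene0 [435.5714 188.381 ] [ 9  6 42] diff [ 1.1229 -1.4585]
s5 [209.8696 243.1014] [11  9 69] diff [ 0.3847 -1.9211]
scene0 [306.8947 249.4474] [ 9 10 76] diff [ 0.8878 -0.1316]
s5 [216.519  222.9114] [10 11 79] diff [ 0.4136 -0.1217]
px per mm z [-0.4896 -3.8454]
```

```bash
python3 -c "
from workcell import env
print(env.job_done())"
```

```text
the job is handed in; nothing more can be done
None
```

I handed the job in at about 29 s with both vials upright in diagonal wells, the roll flat in the round recess and the timer face up and square in its dock; image measurements confirmed the vials and timer seated, but the roll's final seating rests on its release height alone, and nothing else was picked up or knowingly touched.

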